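Pin back a sprung chain tensioner at a bicycle parts stall

ROBOT

A 6-joint arm with a two-finger parallel gripper is mounted at the origin on the work surface. World frame = base frame: x ahead of the robot, y to its left, z up, the work surface at z = 0. Lengths are in mm, angles in degrees, forces in N, time in s.
With the tool pointing down it reaches from about 350 to 850 mm from the base axis. Payload 8.1 kg.
Tool frame: the origin (TCP) lies midway between the tips of the shut fingers; the grasp point (between the pads) lies 19 mm behind it (r.tcp_to_grasp is the distance from the TCP to the grasp point, in mm); z points along the fingers, y is the direction in which the jaws open and shut (so a half turn about z gives the same grasp; the last joint's range is limited). The gripper opens to 85 mm and grips with 20 to 120 N. Pads are 22 mm wide; open, the fingers measure 114 mm over their backs; the gripper's body (76 mm by 85 mm) begins 54 mm behind the grasp point. The pads swing forward as they close: fully open they stand 13 mm farther back than shut.
Start: joints at [-72.731, 7.471, 85.268, -0, 87.261, -4.893], TCP at [226.356, -555.669, 231.292] pointing down, gripper open.
Joint ranges: [-169.43, 169.43], [-51.17, 129.36], [1.28, 143.12], [-76.62, 256.62], [0, 156.53], [-152.29, 152.29]. Speed limits (degrees/s): [136.94, 136.94, 159.86, 180, 180, 180].

INTERFACE

Orientations are given as [roll, pitch, yaw] about the fixed x, y, z axes, in that order (R = Rz(yaw) Ry(pitch) Rx(roll)).
In Python, from bench import r gives the robot as it stands.
- The arm moves only by the tool jog_arm, never from a script. Its argument "targets" is a list of rows, each a list of 7 numbers: the shift along the tool's x, y, z in m, then the turn, a rotation vector about the tool's x, y, z in rad, then the closure, from 0 (fully open) to 1 (shut). In form: [[dx, dy, dz, wx, wy, wz, claw], ...]. A call has 1 to 5 rows; each row is the pose to reach, as a shift and turn from the pose commanded when the call began, along the tool's axes at that moment; what a row does not reach only later rows make up. A row lasts 1/12 s, in which the tool goes at most 41.7 mm and 7.16 degrees, less where a joint would pass 70% of its speed; a pose out of reach is approached as far as the arm can. A call with a gripper value outside its range is refused whole. The fingers move at their own pace and stop on an object; "newtons" is the grip in N (left out, the last holds). Time passes only in rows, so rows that repeat a pose let the fingers close. It gives the time, the measured TCP pose, the force and the opening at its end, in the units of the state.
- r.sense(): the state, without advancing time (a new reading comes with each control period).
- r.snapshot(name): name is "scene" or "top" or "wrist"; returns a dict with "pixels" (480x640x3 uint8, red, green, blue), "fx", "fy", "cx", "cy" (pixels), "origin" and "attitude" of the camera in the world. Camera axes: x right, y down, z forward; pixel columns grow to the right and rows downward; lengths in mm; the calibration is good to about 2 mm. A picture is of the moment at which its call begins. There is no depth.
- r.hand_in(): hands the job in, once; it reports no verdict.
The state is a dict: "time": time; "joint_pos": joint angles; "qd": joint speeds; "joint_efforts": joint torques, N m; "tool_pos": TCP position; "tcp_rot": TCP orientation; "ft_force": force on the tool from outside, world axes, zero at the start; "wrist_torque": the same for the moment, N m; "finger_gap": finger opening in mm.
Only numpy, scipy, OpenCV 4.12 (cv2) and the standard library are available. Lean on these libraries where they do the work, as an engineer would, in place of code of your own. Each camera call takes 0.05 s, during which the arm holds its last target.

TASK

On the green jig, swing the sprung aluminium tensioner arm back against its spring and lock it there: drop the red-handled pin from the wooden rack fully home into the white-ringed hole, so that the arm rests against the pin and cannot spring back. Leave the pin standing there and let go.

Things in the scene. Friction and masses are not known exactly. Their poses are not given: they have to be found in the camera images.
- pin: Pin to use, upright in a wooden rack 60 mm high, lower end 20 above the bench; in a row with a blue and a yellow pin, 70 apart. Origin: centre of the shank's lower end, z up the pin. Steel shank dia 16 x 88; collar dia 28 at 88-93; red square handle 22 x 22, flats along x and y, at 93-135: grip it there, firmly (60 N or more), and the shank can push the tensioner arm sideways. 120 g.
- fixture: Fixed jig, green block 260 (x) x 200 (y) x 50 (z) mm. Origin: centre of its underside, z up. In its frame the tensioner's upright pivot is at x -90, y -50 (bolt up to z 96), the pin hole at x 15, y 25, a rest-stop post 24 tall on its top at x -50, y -64.
- hole (a point): Centre of the white-ringed hole's mouth in the jig's top face, 50 mm above the bench; axes as the jig's. Hole dia 19, 46 deep, widened by a 6 mm chamfer at the mouth. 129 mm from the pivot, 0.62 rad counter-clockwise of the arm's rest direction. Fully home, the pin's lower end stands on the hole's floor.
- tensioner (a joint): Sprung arm's angle, rad: 0 at rest, along jig +x; grows counter-clockwise from above, to 1.2. Bar 16 wide, 190 long, 56-80 mm above the bench, black wheel dia 50 on its end, top at 93. Spring back to 0: 0.35 N m/rad x (angle + 0.3), 3 N at the hole. The pin must stand on its clockwise side, holding it at 0.74: push it there with the pin's shank, lower end at 60, then lower the pin.
Not all that is in view belongs to the job. What is shaped like the pin but pink or turquoise is not meant.

How it is judged (in metres and radians):
At the end, for the whole second after the job is handed in: The red-handled pin stands in the white-ringed hole, its lower end at least 30 mm below the mouth and within 12 mm of the hole's axis, leaning less than 0.25 rad (14 degrees) and still; the tensioner arm rests against it between 0.6 and 0.95 rad, still (value of joint tensioner between 0.6 and 0.95 rad and velocity of joint tensioner between -0.05 and 0.05 rad/s and horizontal distance between pin and hole below 0.012 m and z of pin in the frame of hole below -0.03 m and angle between pin's own z axis and vertical below 0.25 rad and linear speed of pin below 0.02 m/s); the robot touches nothing.
It also fails if it takes over 45 s, if anything falls off the work surface, if the arm or the gripper's body presses on something with over 40 N, if the wrist force passes 120 N, or if a joint passes its speed limit or range.

## Working session

There is one attempt and no reset: what is moved stays moved. The work goes in short steps, Python scripts to look and compute and a tool call to move; the robot and the scene stay as the last step left them, time stands still between calls to the robot, and variables do not carry over. Pictures are saved under pics/ and viewed, and the job is handed in when it is done.

Besides the shell and the picture viewer there is one more tool, called as name([rows], argument=value, ...), one row to a line, values as JSON. jog_arm: Moves the arm, as the interface text tells. Its arguments: {"type":"object","properties":{"targets":{"type":"array","items":{"type":"array","items":{"type":"number"}}},"newtons":{"type":"number"}},"required":["targets"]}

```bash
ls; mkdir -p pics; cat > h.py <<'E'
import numpy as np, cv2
from scipy.spatial.transform import Rotation as R
from bench import r
def snap(n,f):
    d=r.snapshot(n); cv2.imwrite('pics/'+f,d['pixels'][:,:,::-1]); np.savez('pics/'+f[:-4],**{k:np.array(v) for k,v in d.items()}); return d
E
python3 - <<'E'
from h import *
print(r.sense())
for n in ['scene','top','wrist']:
    d=snap(n,n+'0.png'); print(n,d['fx'],d['fy'],d['cx'],d['cy'],d['origin'],d['attitude'])
E
```

```text
pics
{'time': 0.0, 'joint_pos': array([-7.27316181e+01,  7.51599895e+00,  8.53295975e+01, -1.48293928e-03,
        8.72619282e+01, -4.89247459e+00]), 'qd': array([ 0.01664285,  0.0297702 , -0.09776656,  0.01129731,  0.05004539,
       -0.03105545]), 'joint_efforts': array([-1.41755936e-03, -5.69393528e+01, -5.00554347e+01, -2.27512505e-04,
        1.48650329e-02,  3.48038918e-05]), 'tool_pos': array([ 226.17686236, -555.13711611,  230.23210187]), 'tcp_rot': array([-1.79892741e+02, -7.69462988e-03,  2.21609215e+01]), 'ft_force': array([-0.47922159,  0.52571788,  0.57073235]), 'wrist_torque': array([-0.01388877, -0.02466621,  0.03322497]), 'finger_gap': 85.02342866788096}
scene 580.6863510206083 580.6863510206083 323.40682454197855 251.90712654217333 [1252.4877688   256.69629166  837.42155558] [-1.36583087e+02  1.07095572e-01  1.06215175e+02]
top 527.3381635888215 527.3381635888215 322.2458737635591 242.28373496838088 [443.09866589  76.36300681 947.52197141] [-172.67864352   -1.60604898  -90.47033891]
wrist 420.5798588099358 420.5798588099358 308.6209488407451 235.60654255581773 [ 288.42017065 -530.06070345  373.47709911] [ 1.64823771e+02  1.25707603e-01 -6.78520557e+01]
```

View pics/scene0.png

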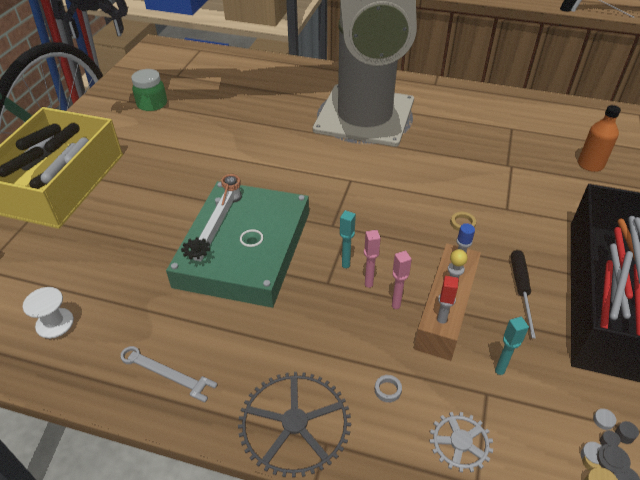

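View pics/top0.png

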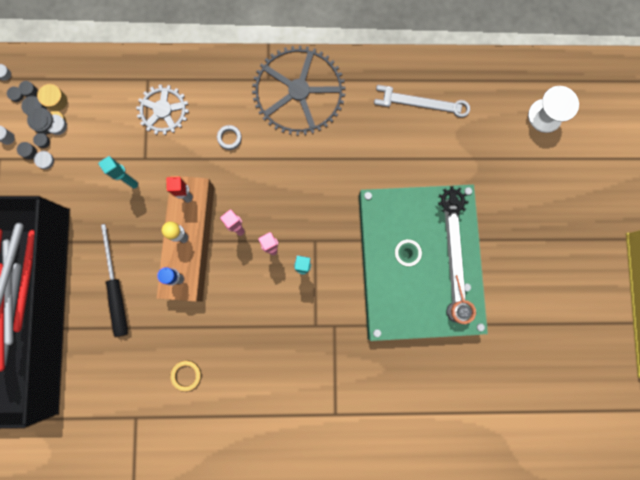

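View pics/wrist0.png

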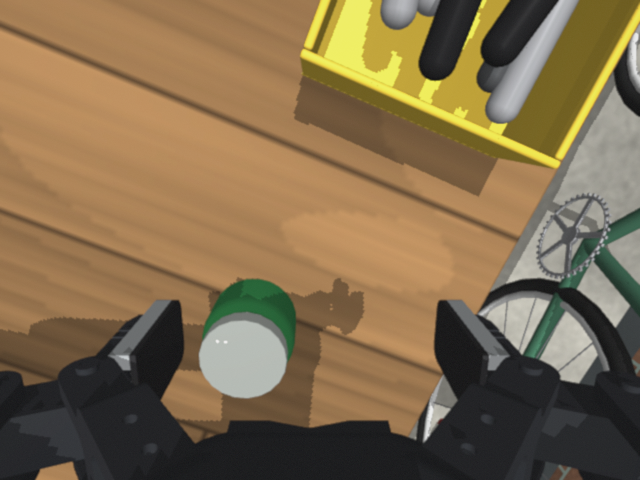

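Scene: red pin handle at about (448,290); jig with ring at (251,238). Top: red handle (176,186), ring (408,252), pivot (462,311), wheel (453,201). Pink and turquoise decoys stand between rack and jig.

```bash
cat >> h.py <<'E'
def ray(d,uv):
    K=np.array([[d['fx'],0,d['cx']],[0,d['fy'],d['cy']],[0,0,1.]])
    A=R.from_euler('xyz',d['attitude'],degrees=True).as_matrix()
    p=np.c_[np.atleast_2d(uv),np.ones(len(np.atleast_2d(uv)))]
    return np.array(d['origin']),(A@np.linalg.inv(K)@p.T).T
def plane(d,uv,z):
    o,v=ray(d,uv); return o+v*((z-o[2])/v[:,2])[:,None]
def proj(d,P):
    A=R.from_euler('xyz',d['attitude'],degrees=True).as_matrix()
    q=(np.atleast_2d(P)-d['origin'])@A
    return np.c_[d['fx']*q[:,0]/q[:,2]+d['cx'],d['fy']*q[:,1]/q[:,2]+d['cy']]
def load(f):
    z=np.load('pics/'+f+'.npz'); return {k:z[k] for k in z}
def tri(d1,u1,d2,u2):
    o1,v1=ray(d1,u1);o2,v2=ray(d2,u2)
    a=np.c_[v1[0],-v2[0]];s=np.linalg.lstsq(a,o2-o1,rcond=None)[0]
    p,q=o1+v1[0]*s[0],o2+v2[0]*s[1]; return (p+q)/2,np.linalg.norm(p-q)
def mask(d,lo,hi):
    return cv2.inRange(cv2.cvtColor(d['pixels'],cv2.COLOR_RGB2HSV),np.array(lo),np.array(hi))
def conts(m,a=40):
    return [c for c in cv2.findContours(m,cv2.RETR_EXTERNAL,cv2.CHAIN_APPROX_NONE)[0] if cv2.contourArea(c)>a]
E
python3 - <<'E'
from h import *
t=load('top0');s=load('scene0')
for n,d in(('top',t),('scene',s)):
  print(n)
  for nm,lo,hi in(('red',(0,170,90),(6,255,255)),('green',(65,80,40),(85,255,200)),('white',(0,0,215),(179,30,255)),('pink',(155,60,120),(175,200,255)),('turq',(86,120,60),(95,255,255)),('blue',(108,150,60),(125,255,255)),('yel',(23,120,120),(32,255,255))):
    for c in conts(mask(d,lo,hi),60):
      x,y,w,h=cv2.boundingRect(c); rr=cv2.minAreaRect(c)
      print(nm,(x,y,w,h),np.round(rr[0],1),np.round(rr[1],1),round(rr[2],1))
for n,f,box in(('top','a',(350,180,140,170)),('top','b',(150,160,90,150))):
    x,y,w,h=box; im=t['pixels'][y:y+h,x:x+w,::-1]
    im=cv2.resize(im,None,fx=3.5,fy=3.5,interpolation=cv2.INTER_CUBIC); cv2.imwrite(f'pics/{f}.png',im)
E
```

```text
top
red (0, 303, 5, 68) [  2.  336.5] [ 4. 67.] 0.0
red (14, 230, 20, 102) [ 24.5 280.7] [  8.4 102.7] 9.5
red (167, 177, 18, 18) [175.5 185.5] [17. 17.] 90.0
green (360, 187, 127, 153) [422.4 261.6] [150.3 117.9] 86.3
white (395, 240, 27, 26) [408.  252.5] [25. 26.] 90.0
white (0, 225, 19, 64) [  5.  255.3] [ 9.4 65.5] 16.3
white (449, 214, 21, 88) [458.9 257.1] [87.  14.8] 84.8
white (36, 152, 15, 15) [ 43. 159.] [13.9 13.9] 18.4
white (218, 126, 22, 21) [228.5 136. ] [20. 21.] 90.0
white (51, 115, 12, 16) [ 57.3 123.2] [ 9.6 15.9] 11.3
white (391, 94, 69, 19) [425.1 102.1] [69.6  7.7] 11.0
white (376, 87, 15, 18) [383.3  94.9] [12.7 17.3] 8.1
white (529, 86, 50, 36) [553.3 103.2] [34.3 49.4] 88.3
white (139, 86, 48, 43) [158.4 104. ] [30.4 49.4] 59.0
white (498, 34, 33, 10) [514.   38.5] [ 9. 32.] 90.0
white (111, 24, 233, 19) [227.   33.7] [232.1  16.8] 0.9
white (45, 21, 55, 20) [71.9 30. ] [17.5 54.8] 86.6
pink (259, 233, 19, 21) [268.5 243. ] [20.5 16.3] 45.0
pink (221, 210, 21, 24) [232.  221.6] [24.  16.2] 41.2
turq (295, 257, 15, 17) [302. 265.] [16. 14.] 90.0
turq (99, 157
[... 421 characters left out ...]
 (615, 227, 10, 38) [620.  245.3] [37.3  6.7] 81.0
red (61, 58, 11, 33) [66.3 73.6] [32.9  4.6] 73.3
green (167, 186, 140, 116) [237.4 234.3] [104.9 122.2] 21.8
green (182, 186, 42, 58) [203.3 216.2] [10.5 67.6] 29.9
pink (393, 282, 11, 27) [397.4 294.9] [ 7.8 26.6] 8.7
pink (393, 251, 18, 30) [401.7 265.5] [16.1 29.6] 7.1
pink (364, 230, 16, 57) [370.5 257.8] [14.5 56.7] 6.0
turq (504, 317, 24, 32) [515. 332.] [18.4 31.5] 24.8
turq (340, 211, 15, 28) [345.3 224.5] [12.5 26. ] 13.4
blue (461, 224, 13, 11) [467.  228.5] [13.   8.9] 26.6
blue (145, 0, 62, 15) [175.5   7. ] [14. 61.] 90.0
yel (451, 249, 16, 17) [458.5 257. ] [16. 15.] 90.0
yel (0, 107, 122, 121) [ 57.1 168.2] [121.  116.5] 10.4
```

View pics/a.png

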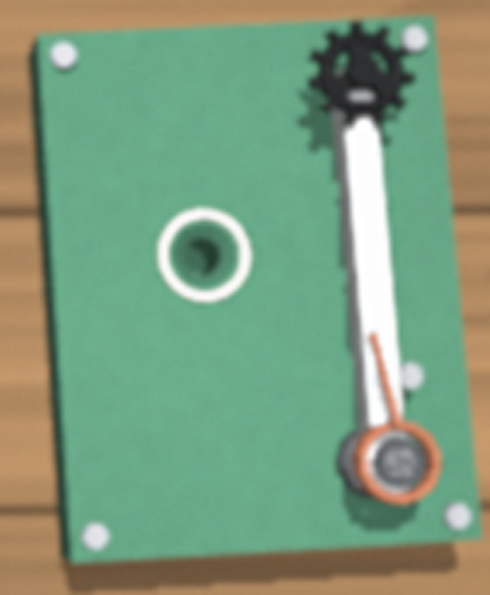

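View pics/b.png

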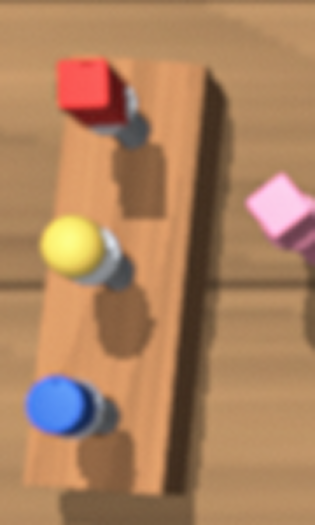

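```bash
python3 - <<'E'
from h import *
t=load('top0');s=load('scene0')
sc=np.array([(64,54),(414,38),(458,516),(96,536)])/3.5+[349.65,179.65]
P=plane(t,sc,51);print('screws',P.round(1)); 
for i in range(4):
  e=P[(i+1)%4]-P[i];print(np.linalg.norm(e[:2]).round(1),np.degrees(np.arctan2(e[1],e[0])).round(2))
print('centre',P.mean(0))
print('ring top',plane(t,[(408,252.5)],50))
m=mask(s,(0,0,190),(179,60,255))[220:260,225:280]
for c in conts(m,30):
  e=cv2.fitEllipse(c);u=np.array(e[0])+[225,220];print('ring scene',u,plane(s,[u],50))
# red top face
hsv=cv2.cvtColor(t['pixels'],cv2.COLOR_RGB2HSV)
print(hsv[174:198,164:190,2]*(mask(t,(0,150,60),(8,255,255))[174:198,164:190]>0))
print(proj(s,[[0,0,0]]))
x,y=425,260
im=s['pixels'][y:y+100,x:x+70,::-1];cv2.imwrite('pics/c.png',cv2.resize(im,None,fx=6,fy=6,interpolation=cv2.INTER_CUBIC))
E
```

```text
screws [[ 640.5  -29.9   51. ]
 [ 648.3 -205.6   51. ]
 [ 412.1 -216.7   51. ]
 [ 404.2  -40.8   51. ]]
175.9 -87.46
236.5 -177.3
176.2 92.57
236.6 2.63
centre [ 526.26341471 -123.24546316   51.        ]
ring top [[539.85007532 -97.18072318  50.        ]]
[[  0   0   0   0   0   0   0   0   0   0   0   0   0   0   0   0   0   0
    0   0   0   0   0   0   0   0]
 [  0   0   0   0   0   0   0   0   0   0   0   0   0   0   0   0   0   0
    0   0   0   0   0   0   0   0]
 [  0   0   0   0   0   0   0   0   0   0   0   0   0 231 229 219   0   0
    0   0   0   0   0   0   0   0]
 [  0   0   0 227 233 235 238 241 237 232 231 235 241 247 248 238 214   0
    0   0   0   0   0   0   0   0]
 [  0   0 225 246 250 250 250 250 246 238 234 237 244 250 252 246 214   0
    0   0   0   0   0   0   0   0]
 [  0   0 230 250 252 251 251 251 250 248 247 248 249 251 252 247 210 150
    0   0   0   0   0   0   0   0]
 [  0   0 230 249 252 251 251 251 251 251 251 251 251 251 252 248 210 135
  122   0   0   0   0   0   0   0]
 [  0   0 231 249 251 251 251 251 251 251 251 251 251 251 252 248 213 132
   98 1
[... 1102 characters left out ...]
 0   0   0   0]
 [  0   0   0   0   0   0 126 113 107 107 108 109 109 109 109 109 107 107
  104 101  98   0   0   0   0   0]
 [  0   0   0   0   0   0   0 131 114 108 108 107 109 108 108 109 109 110
  109 105 100   0   0   0   0   0]
 [  0   0   0   0   0   0   0   0 138 121 110 109 109 109 109 110 109 110
  110 109 105   0   0   0   0   0]
 [  0   0   0   0   0   0   0   0   0   0 131 118   0   0   0   0   0   0
    0   0   0   0   0   0   0   0]
 [  0   0   0   0   0   0   0   0   0   0   0   0   0   0   0   0   0   0
    0   0   0   0   0   0   0   0]
 [  0   0   0   0   0   0   0   0   0   0   0   0   0   0   0   0   0   0
    0   0   0   0   0   0   0   0]]
[[364.42734223 114.86637733]]
```

View pics/c.png

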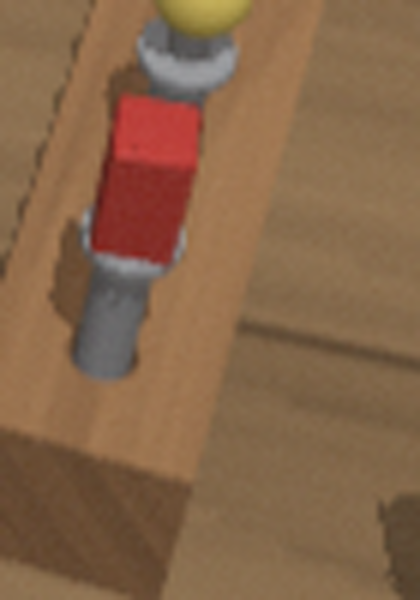

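```bash
python3 - <<'E'
from h import *
t=load('top0');s=load('scene0')
u=np.array([(120,95),(203,105),(196,168),(112,158)])/6+[424.6,259.6]
P=plane(s,u,155);print(P.round(1),P.mean(0))
for i in range(4):
  e=P[(i+1)%4]-P[i];print(np.linalg.norm(e[:2]).round(1),np.degrees(np.arctan2(e[1],e[0])).round(2))
print('top',plane(t,[(173.2,183.5)],155))
m=(cv2.cvtColor(t['pixels'],cv2.COLOR_RGB2HSV)[:,:,2]>205).astype(np.uint8)*255&mask(t,(0,150,60),(8,255,255))
c=[c for c in conts(m) if 150<cv2.boundingRect(c)[0]<190][0]; q=cv2.minAreaRect(c);print(q);B=plane(t,cv2.boxPoints(q),155)
print(B.round(1),B.mean(0))
print('tri',tri(t,[(173.2,183.5)],s,[u.mean(0)]))
#tops of others in top view
for nm,uv,z in(('yel',(170.2,229.8),150),('blue',(166.9,275.6),155),('pink',(268,242),135),('pink',(231,220),135),('turq',(302,264),135),('turq',(112,167),135)): print(nm,plane(t,[uv],z).round(0))
# rack outline z=60
k=np.array([(70,58),(205,68),(160,490),(25,483)])/3.5+[149.65,159.65]
Q=plane(t,k,60);print('rack',Q.round(0))
for i in range(4):
  e=Q[(i+1)%4]-Q[i];print(np.linalg.norm(e[:2]).round(1),np.degrees(np.arctan2(e[1],e[0])).round(2))
# shank at rack top z=60: 
print('shank top view',plane(t,[np.array([128,135])/3.5+[149.65,159.65]],60),'scene',plane(s,[np.array([106,360])/6+[424.6,259.6]],62))
E
```

```text
[[628.9 270.6 155. ]
 [626.3 291.7 155. ]
 [648.1 292.6 155. ]
 [650.8 271.6 155. ]] [638.52505936 281.63265422 155.        ]
21.3 96.83
21.8 2.51
21.2 -82.9
21.9 -177.24
top [[636.23320234 280.01964208 155.        ]]
((173.0, 183.0), (14.0, 14.0), 90.0)
[[648.  291.3 155. ]
 [647.9 270.  155. ]
 [626.1 269.5 155. ]
 [626.1 290.6 155. ]] [637.03265462 280.34044345 155.        ]
tri (array([636.7240649 , 281.18958937, 152.6707215 ]), np.float64(1.1274580139347716))
yel [[566. 284. 150.]]
blue [[496. 285. 155.]]
pink [[548. 137. 135.]]
pink [[583. 194. 135.]]
turq [[514.  84. 135.]]
turq [[668. 381. 135.]]
rack [[672. 311.  60.]
 [667. 245.  60.]
 [462. 262.  60.]
 [466. 326.  60.]]
65.9 -94.42
206.0 175.18
63.8 86.6
207.1 -4.24
shank top view [[633.7035992  281.71446024  60.        ]] scene [[641.86541759 282.46850056  62.        ]]
```

```bash
cat >> h.py <<'E'
def go(x,y,z,yaw,cur=None):
    st=r.sense(); p=np.array(st['tool_pos']);A=R.from_euler('xyz',st['tcp_rot'],degrees=True)
    T=R.from_euler('xyz',[180,0,yaw],degrees=True)
    d=A.inv().apply(np.array([x,y,z])-p)/1000; w=(A.inv()*T).as_rotvec()
    print('t',round(st['time'],2),'tcp',p.round(1),np.round(st['tcp_rot'],2),'F',np.round(st['ft_force'],1),'gap',round(st['finger_gap'],1))
    print('shift',d.round(4),'w',w.round(4),'n',np.linalg.norm(d)/.0417)
E
python3 -c "
from h import *
go(637,281,270,4)"
```

```text
t 0.15 tcp [ 226.2 -555.3  230.5] [-1.7992e+02 -1.0000e-02  2.2160e+01] F [0.1 0.9 0.1] gap 85.2
shift [ 0.6959 -0.6196 -0.0385] w [-1.50e-03  1.00e-04  3.17e-01] n 22.363040325339462
```

jog_arm([
  [0.696, -0.62, -0.04, 0, 0, 0.317, 0],
  [0.696, -0.62, -0.04, 0, 0, 0.317, 0],
  [0.696, -0.62, -0.04, 0, 0, 0.317, 0],
  [0.696, -0.62, -0.04, 0, 0, 0.317, 0],
  [0.696, -0.62, -0.04, 0, 0, 0.317, 0],
], newtons=80)

```text
time: 0.57
tool_pos: [318.3, -367.0, 239.8]
tcp_rot: [-180.0, 0.0, 3.9]
ft_force: [1.7, 0.0, -0.2]
finger_gap: 85.8
```

```bash
python3 -c "
from h import *
go(637,281,270,4);print(r.sense()['joint_pos'])"
```

```text
t 0.57 tcp [ 318.3 -367.   239.8] [-1.7997e+02  1.0000e-02  3.9300e+00] F [ 1.7  0.  -0.2] gap 85.8
shift [ 0.3624 -0.6246 -0.0299] w [-0.0006  0.0002 -0.0012] n 17.331694331987656
[-5.51175109e+01 -1.06662363e+01  1.02179562e+02  5.44607525e-03
  8.85201556e+01  3.09505556e+01]
```

jog_arm([
  [0.362, -0.625, -0.03, 0, 0, 0, 0],
  [0.362, -0.625, -0.03, 0, 0, 0, 0],
  [0.362, -0.625, -0.03, 0, 0, 0, 0],
  [0.362, -0.625, -0.03, 0, 0, 0, 0],
  [0.362, -0.625, -0.03, 0, 0, 0, 0],
])

```text
time: 0.98
tool_pos: [409.8, -179.9, 248.9]
tcp_rot: [180.0, -0.0, 4.0]
ft_force: [0.5, -0.5, -0.2]
finger_gap: 85.4
```

```bash
python3 -c "
from h import *
go(637,281,270,4)"
```

```text
t 0.98 tcp [ 409.8 -179.9  248.9] [ 1.7999e+02 -1.0000e-02  3.9800e+00] F [ 0.5 -0.5 -0.2] gap 85.4
shift [ 0.2586 -0.444  -0.0211] w [ 0.0002 -0.0002 -0.0003] n 12.332142949423917
```

```bash
python3 -c "
from h import *
d=snap('wrist','w1.png');print(proj(d,[[540,-97.4,50]]),d['origin'],d['attitude'])"
```

```text
[[210.58799038  25.83949265]] [ 476.70520396 -174.97229496  392.05732036] [ 1.64816154e+02  3.88689970e-02 -8.60328761e+01]
```

View pics/w1.png

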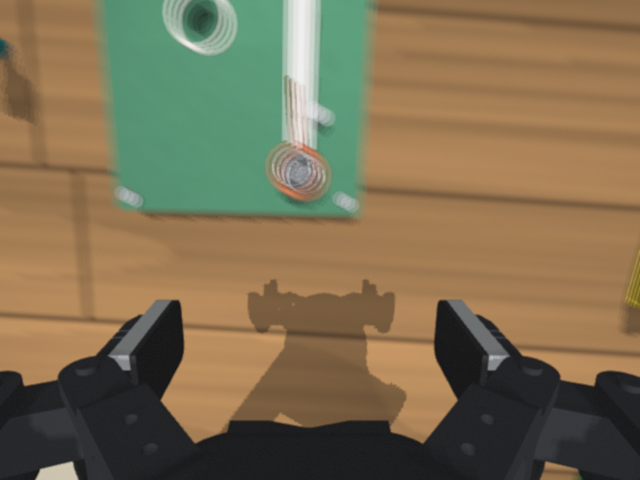

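jog_arm([
  [0.259, -0.444, -0.02, 0, 0, 0, 0],
  [0.259, -0.444, -0.02, 0, 0, 0, 0],
  [0.259, -0.444, -0.02, 0, 0, 0, 0],
  [0.259, -0.444, -0.02, 0, 0, 0, 0],
  [0.259, -0.444, -0.02, 0, 0, 0, 0],
])

```text
time: 1.45
tool_pos: [502.1, 6.6, 257.0]
tcp_rot: [180.0, -0.0, 4.0]
ft_force: [0.7, -1.3, 0.0]
finger_gap: 84.9
```

```bash
python3 -c "
from h import *
go(637,281,270,4)"
```

```text
t 1.45 tcp [502.1   6.6 257. ] [ 1.7999e+02 -1.0000e-02  3.9900e+00] F [ 0.7 -1.3  0. ] gap 84.9
shift [ 0.1537 -0.2644 -0.013 ] w [ 0.0001 -0.0002 -0.0002] n 7.3395843535458605
```

The wrist picture was blurred because the arm was still settling. It shows the jig with the ring near (200,20), about where I projected it.

jog_arm([
  [0.154, -0.264, -0.013, 0, 0, 0, 0],
  [0.154, -0.264, -0.013, 0, 0, 0, 0],
  [0.154, -0.264, -0.013, 0, 0, 0, 0],
  [0.154, -0.264, -0.013, 0, 0, 0, 0],
  [0.154, -0.264, -0.013, 0, 0, 0, 0],
])

```text
time: 1.87
tool_pos: [594.2, 193.3, 265.4]
tcp_rot: [180.0, 0.0, 4.0]
ft_force: [0.8, -1.5, 1.4]
finger_gap: 85.2
```

```bash
python3 -c "
from h import *
go(637,281,250,4)"
```

```text
t 1.87 tcp [594.2 193.3 265.4] [1.7999e+02 3.0000e-02 4.0100e+00] F [ 0.8 -1.5  1.4] gap 85.2
shift [ 0.0488 -0.0845  0.0154] w [0.0002 0.0005 0.0002] n 2.3680356014759605
```

jog_arm([
  [0.024, -0.042, 0.015, 0, 0, 0, 0],
  [0.045, -0.08, 0.015, 0, 0, 0, 0],
  [0.045, -0.08, 0.015, 0, 0, 0, 0],
  [0.045, -0.08, 0.015, 0, 0, 0, 0],
  [0.045, -0.08, 0.015, 0, 0, 0, 0],
])

```text
time: 2.28
tool_pos: [632.9, 274.4, 249.6]
tcp_rot: [179.9, 0.1, 4.1]
ft_force: [-0.4, -0.1, 0.6]
finger_gap: 85.4
```

```bash
python3 -c "
from h import *
go(637,281,250,4)
d=snap('wrist','w2.png');print(proj(d,[[637,281,155]]),d['origin'],d['attitude'])"
```

```text
t 2.28 tcp [632.9 274.4 249.6] [1.7995e+02 1.0000e-01 4.0600e+00] F [-0.4 -0.1  0.6] gap 85.4
shift [ 0.0046 -0.0063 -0.0004] w [0.0009 0.0017 0.0011] n 0.18709524627810853
[[298.54203121 231.80618914]] [699.953833   279.57553762 392.65542277] [ 1.64703775e+02 -4.93589789e-03 -8.59479589e+01]
```

View pics/w2.png

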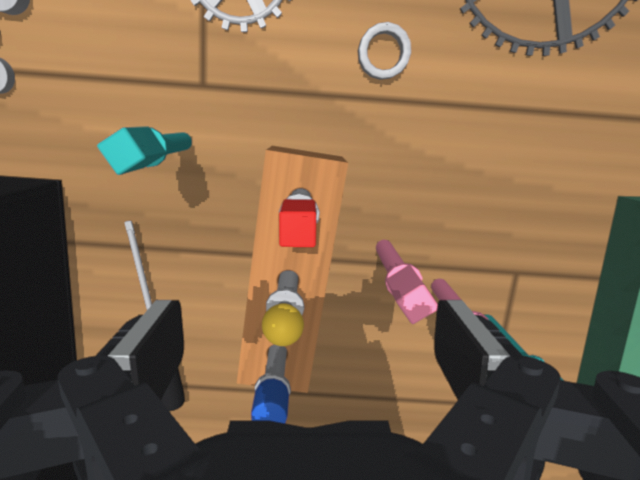

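```bash
python3 -c "
from h import *
d=load('w2')
v=cv2.cvtColor(d['pixels'],cv2.COLOR_RGB2HSV)[:,:,2]
m=mask(d,(0,150,60),(8,255,255))
m[v<215]=0
for c in conts(m,300):
  q=cv2.minAreaRect(c);print(q,plane(d,[q[0]],155));B=plane(d,cv2.boxPoints(q),155);print(B.round(1))
  e=B[1]-B[0];print(np.degrees(np.arctan2(e[1],e[0])),np.linalg.norm(e))
go(637,281,117,4)
"
```

```text
((297.0, 229.0), (34.0, 34.0), 90.0) [[638.6258003  282.00617882 155.        ]]
[[648.  292.4 155. ]
 [649.4 272.9 155. ]
 [629.  271.3 155. ]
 [627.6 291.4 155. ]]
-85.94901554950532 19.61660859440127
t 2.33 tcp [633.  273.6 250.5] [1.7996e+02 4.0000e-02 4.0000e+00] F [ 0.7 -0.3 -0.2] gap 85.4
shift [ 0.0046 -0.0072  0.1335] w [ 0.0007  0.0007 -0.    ] n 3.2073436731239604
```

jog_arm([
  [0.0055, -0.0073, 0.02, 0, 0, 0, 0],
  [0.0055, -0.0073, 0.06, 0, 0, 0, 0],
  [0.0055, -0.0073, 0.095, 0, 0, 0, 0],
  [0.0055, -0.0073, 0.12, 0, 0, 0, 0],
  [0.0055, -0.0073, 0.132, 0, 0, 0, 0],
])

```text
time: 2.75
tool_pos: [635.7, 279.3, 114.6]
tcp_rot: [179.9, 0.3, 3.9]
ft_force: [-1.2, -0.5, -0.2]
finger_gap: 85.4
```

jog_arm([
  [0, 0, 0, 0, 0, 0, 0],
  [0, 0, 0, 0, 0, 0, 0],
])

```text
time: 2.92
tool_pos: [638.4, 281.1, 120.1]
tcp_rot: [-180.0, -0.0, 3.9]
ft_force: [-0.3, 0.8, 0.5]
finger_gap: 85.6
```

```bash
python3 -c "
from h import *
go(638,281.5,118,4)
d=snap('wrist','w3.png')"
```

```text
t 2.92 tcp [638.4 281.1 120.1] [-1.7999e+02 -4.0000e-02  3.9300e+00] F [-0.3  0.8  0.5] gap 85.6
shift [-0.0004 -0.0004  0.0021] w [-0.0001 -0.0006 -0.0012] n 0.0516606585781778
```

View pics/w3.png

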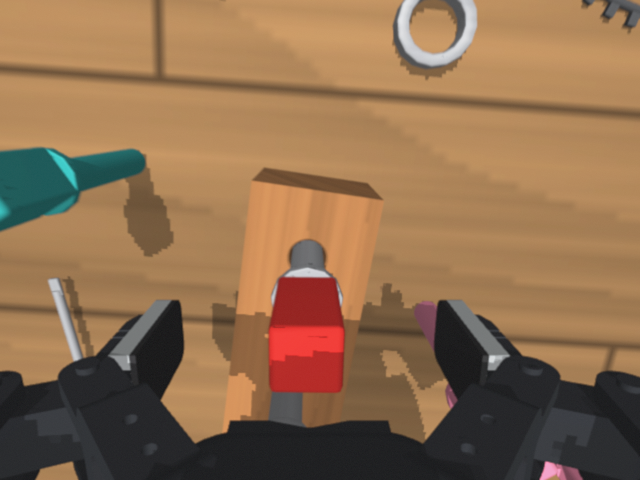

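The handle's top face is centred at about (306,358), midway between the pads, which stand at columns 180 and 440. I'll close the gripper now.

jog_arm([
  [0, 0, 0.001, 0, 0, 0, 1],
  [0, 0, 0.001, 0, 0, 0, 1],
  [0, 0, 0.001, 0, 0, 0, 1],
  [0, 0, 0.001, 0, 0, 0, 1],
  [0, 0, 0.001, 0, 0, 0, 1],
], newtons=80)

```text
time: 3.38
tool_pos: [638.3, 282.3, 118.4]
tcp_rot: [-180.0, -0.0, 4.0]
ft_force: [-0.9, -0.2, -0.3]
finger_gap: 25.8
```

jog_arm([
  [0, 0, 0, 0, 0, 0, 1],
  [0, 0, 0, 0, 0, 0, 1],
  [0, 0, 0, 0, 0, 0, 1],
  [0, 0, 0, 0, 0, 0, 1],
  [0, 0, 0, 0, 0, 0, 1],
])

```text
time: 3.8
tool_pos: [638.4, 282.2, 118.4]
tcp_rot: [-180.0, -0.0, 4.0]
ft_force: [-1.3, 0.1, 5.8]
finger_gap: 20.8
```

```bash
python3 -c "
from h import *
go(638,281.5,280,4)"
```

```text
t 3.8 tcp [638.4 282.2 118.4] [-1.7999e+02 -5.0000e-02  4.0000e+00] F [-1.3  0.1  5.8] gap 20.8
shift [-0.0003  0.0007 -0.1616] w [-0.0002 -0.0008  0.    ] n 3.874209544464092
```

jog_arm([
  [0, 0, -0.02, 0, 0, 0, 1],
  [0, 0, -0.05, 0, 0, 0, 1],
  [0, 0, -0.09, 0, 0, 0, 1],
  [0, 0, -0.13, 0, 0, 0, 1],
  [0, 0, -0.162, 0, 0, 0, 1],
])

```text
time: 4.22
tool_pos: [638.0, 282.2, 282.2]
tcp_rot: [-180.0, -0.0, 4.0]
ft_force: [1.1, 1.1, -0.7]
finger_gap: 20.9
```

jog_arm([
  [0, 0, 0, 0, 0, 0, 1],
  [0, 0, 0, 0, 0, 0, 1],
])

```text
time: 4.38
tool_pos: [639.3, 282.6, 282.9]
tcp_rot: [-179.9, -0.3, 4.0]
ft_force: [-0.4, -0.3, -1.8]
finger_gap: 21.4
```

```bash
python3 -c "
from h import *
c,s=np.cos(np.radians(2.63)),np.sin(np.radians(2.63))
H=np.array([540,-97.3]);J=H-np.array([15*c-25*s,15*s+25*c])
for q in ((25,-85),(22,-72),(15,25),(-90,-50)): print(q,J+np.array([q[0]*c-q[1]*s,q[0]*s+q[1]*c]))
go(*(J+np.array([25*c+85*s,25*s-85*c])),280,4)
d=snap('scene','s4.png')"
```

```text
(25, -85) [ 555.03693139 -206.72527448]
(22, -72) [ 551.44357281 -193.87662575]
(15, 25) [540.  -97.3]
(-90, -50) [ 438.55205163 -177.03903544]
t 4.38 tcp [639.3 282.6 282.9] [-179.91   -0.29    4.  ] F [-0.4 -0.3 -1.8] gap 21.4
shift [-0.1182  0.4823  0.0016] w [-0.0015 -0.0051  0.    ] n 11.90714811804642
```

View pics/s4.png

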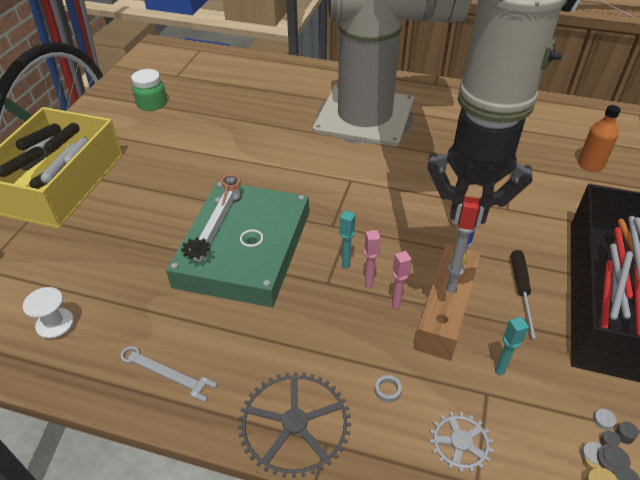

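The pin is out of the rack and upright in the gripper, handle at (468,213) and tip at about (452,290). I'll carry it over the decoys to the clockwise side of the arm.

jog_arm([
  [-0.005, 0.02, 0, 0, 0, 0, 1],
  [-0.015, 0.06, 0, 0, 0, 0, 1],
  [-0.025, 0.1, 0, 0, 0, 0, 1],
  [-0.034, 0.14, 0, 0, 0, 0, 1],
  [-0.044, 0.18, 0, 0, 0, 0, 1],
])

```text
time: 4.85
tool_pos: [604.7, 97.9, 276.0]
tcp_rot: [180.0, 0.3, 4.0]
ft_force: [0.8, -0.6, -0.4]
finger_gap: 21.5
```

jog_arm([
  [-0.01, 0.04, 0, 0, 0, 0, 1],
  [-0.02, 0.08, 0, 0, 0, 0, 1],
  [-0.029, 0.12, 0, 0, 0, 0, 1],
  [-0.039, 0.16, 0, 0, 0, 0, 1],
  [-0.049, 0.2, 0, 0, 0, 0, 1],
])

```text
time: 5.27
tool_pos: [569.7, -104.9, 276.4]
tcp_rot: [-179.9, 0.3, 4.0]
ft_force: [0.6, -0.3, -1.2]
finger_gap: 20.9
```

jog_arm([
  [-0.01, 0.04, 0, 0, 0, 0, 1],
  [-0.018, 0.075, 0, 0, 0, 0, 1],
  [-0.025, 0.1, 0, 0, 0, 0, 1],
  [-0.025, 0.102, 0, 0, 0, 0, 1],
  [-0.025, 0.102, 0, 0, 0, 0, 1],
])

```text
time: 5.68
tool_pos: [552.4, -208.0, 276.6]
tcp_rot: [-179.9, 0.2, 3.8]
ft_force: [0.3, -0.1, -1.0]
finger_gap: 21.1
```

jog_arm([
  [0, 0, 0, 0, 0, 0, 1],
  [0, 0, 0, 0, 0, 0, 1],
])

```text
time: 5.85
tool_pos: [553.8, -205.5, 278.4]
tcp_rot: [-179.9, 0.1, 4.1]
ft_force: [-0.3, 0.3, -1.9]
finger_gap: 21.1
```

```bash
python3 -c "
from h import *
go(555,-206.7,159,4)
d=snap('wrist','w5.png');d=snap('scene','s5.png')
go(555,-206.7,159,4)
x,y=120,100
cv2.imwrite('pics/s5c.png',cv2.resize(d['pixels'][y:y+220,x:x+260,::-1],None,fx=2.7,fy=2.7))"
```

```text
t 5.85 tcp [ 553.8 -205.5  278.4] [-1.7991e+02  1.0000e-01  4.0700e+00] F [-0.3  0.3 -1.9] gap 21.1
shift [0.0013 0.0014 0.1194] w [-0.0015  0.0018  0.0012] n 2.863690081879828
t 5.95 tcp [ 554.1 -205.5  279.2] [-1.7996e+02  4.0000e-02  4.1100e+00] F [ 0.5  0.  -0.2] gap 20.9
shift [0.0009 0.0014 0.1202] w [-0.0007  0.0007  0.0019] n 2.8836898416712566
```

View pics/w5.png

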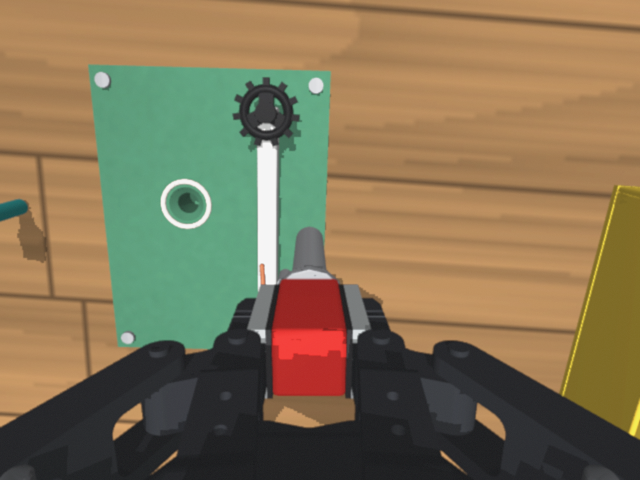

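View pics/s5c.png

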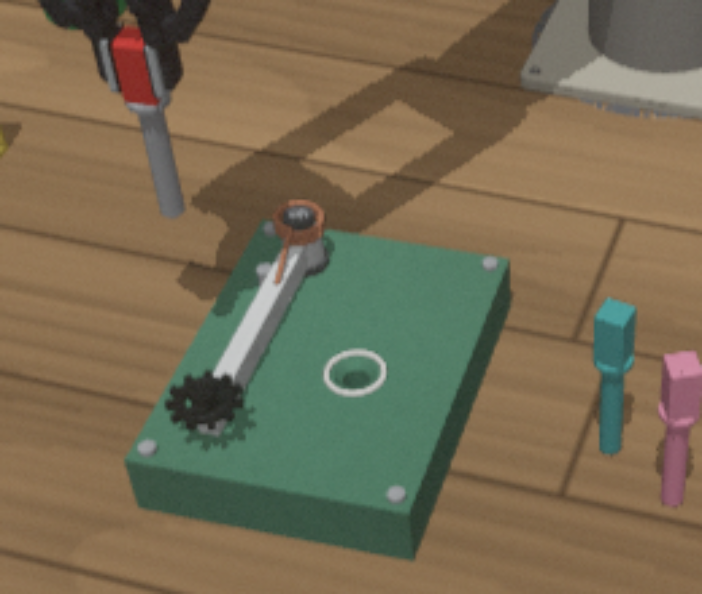

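```bash
python3 - <<'E'
from h import *
d=load('w5');s=load('s5')
for D,(x0,y0,x1,y1) in((d,(140,160,230,245)),(s,(230,220,275,255))):
  m=mask(D,(0,0,150),(179,70,255));k=np.zeros_like(m);k[y0:y1,x0:x1]=m[y0:y1,x0:x1]
  for c in conts(k,50):
    e=cv2.fitEllipse(cv2.convexHull(c));print(e,plane(D,[e[0]],50))
tip=np.array([174,212])/2.7+[119.7,99.7]
print('s tip center (approx)',tip)
# wrist tip: shank end ~ (309,238)
for p in ([554,-205.5,181],[554,-205.5,274]): print(proj(d,[p]),proj(s,[p]))
print((d['pixels'][225:245,290:330].mean(2)).astype(int)[::2,::2])
x,y=165,125
E
```

```text
((185.6094512939453, 203.50933837890625), (49.64154052734375, 53.26456069946289), 126.91976928710938) [[541.42730651 -94.7993587   50.        ]]
((251.0772705078125, 237.50625610351562), (17.415029525756836, 23.30946159362793), 80.63055419921875) [[539.45318665 -96.24542212  50.        ]]
s tip center (approx) [184.14444444 178.21851852]
[[309.63878771 237.76889177]] [[183.42282017 178.70086669]]
[[309.62768864 303.53744143]] [[173.45984837 134.85291977]]
[[130 131 130 131 132 132 133 132 132 131 130 132 132 133 133 132 132 128
  129 137]
 [130 130 130 131 132 133 130 124 120 116 118 119 125 132 133 132 132 128
  127 137]
 [129 130 130 130 130 125 112 111 111 113 114 114 113 113 123 132 133 129
  129 136]
 [130 129 129 131 124 108 107 110 113 113 113 114 113 109 105 125 133 131
  135 132]
 [130 129 128 126 108 106 108 113 112 112 114 116 113 108 103 103 129 128
  134 133]
 [130 128 128 119 102 105 107 111 112 113 114 115 113 110 104  99 113 130
  136 135]
 [129 127 127 109 102 107 108 111 111 113 114 115 113 109 104  98 105 129
  137 138]
 [130 129 127 105 103 106 108 111 112 112 115 115 113 109 106  99 100 125
  142 142]
 [132 131 129 102 103 106 109 112 112 113 115 115 115 111 107 100  97 123
  143 144]
 [132 133 128 102 103 106 108 111 112 113 114 115 112 110 107 101  96 131
  142 143]]
```

jog_arm([
  [0, 0, 0.03, 0, 0, 0, 1],
  [0, 0, 0.06, 0, 0, 0, 1],
  [0, 0, 0.09, 0, 0, 0, 1],
  [0, 0, 0.11, 0, 0, 0, 1],
  [0, 0, 0.118, 0, 0, 0, 1],
])

```text
time: 6.37
tool_pos: [552.1, -204.8, 157.4]
tcp_rot: [-179.8, 0.3, 4.1]
ft_force: [0.4, 0.0, -1.7]
finger_gap: 21.1
```

jog_arm([
  [0, 0, 0, 0, 0, 0, 1],
  [0, 0, 0, 0, 0, 0, 1],
  [0, 0, 0, 0, 0, 0, 1],
])

```text
time: 6.62
tool_pos: [555.3, -207.2, 164.2]
tcp_rot: [179.9, -0.2, 4.0]
ft_force: [-0.1, 0.1, -0.1]
finger_gap: 20.7
```

```bash
python3 -c "
from h import *
go(540.2,-96.5,160,4)"
```

```text
t 6.62 tcp [ 555.3 -207.2  164.2] [ 1.7991e+02 -1.7000e-01  4.0300e+00] F [-0.1  0.1 -0.1] gap 20.7
shift [-0.0073 -0.1115  0.004 ] w [ 0.0016 -0.003   0.0005] n 2.6803286162866655
```

jog_arm([
  [0, -0.008, 0.001, 0, 0, 0, 1],
  [-0.001, -0.016, 0.001, 0, 0, 0, 1],
  [-0.0015, -0.024, 0.001, 0, 0, 0, 1],
  [-0.002, -0.032, 0.001, 0, 0, 0, 1],
  [-0.0026, -0.04, 0.001, 0, 0, 0, 1],
])

```text
time: 7.03
tool_pos: [549.0, -166.5, 161.6]
tcp_rot: [179.9, -0.1, 4.0]
ft_force: [0.4, -1.4, -0.9]
finger_gap: 21.1
```

jog_arm([
  [-0.0005, -0.008, 0, 0, 0, 0, 1],
  [-0.001, -0.016, 0, 0, 0, 0, 1],
  [-0.0015, -0.024, 0, 0, 0, 0, 1],
  [-0.002, -0.032, 0, 0, 0, 0, 1],
  [-0.0026, -0.04, 0, 0, 0, 0, 1],
])

```text
time: 7.45
tool_pos: [542.9, -126.9, 160.6]
tcp_rot: [180.0, 0.0, 4.0]
ft_force: [-0.7, -3.1, -1.4]
finger_gap: 20.9
```

```bash
python3 -c "
from h import *
go(540.2,-96.5,160,4)
d=snap('scene','s6.png')
x,y=120,100
cv2.imwrite('pics/s6c.png',cv2.resize(d['pixels'][y:y+220,x:x+260,::-1],None,fx=2.7,fy=2.7))"
```

```text
t 7.45 tcp [ 542.9 -126.9  160.6] [1.7999e+02 3.0000e-02 3.9900e+00] F [-0.7 -3.1 -1.4] gap 20.9
shift [-0.0006 -0.0305  0.0006] w [ 0.0002  0.0004 -0.0001] n 0.7312268027713031
```

View pics/s6c.png

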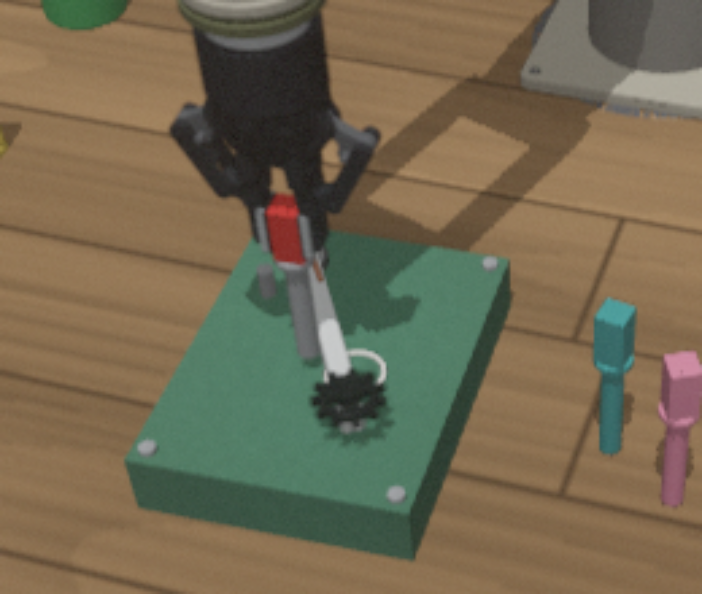

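The shank, with its tip at crop (310,355), is pushing the bar round on its clockwise side, with 3 N felt. I'll carry on to the hole.

jog_arm([
  [0, -0.008, 0, 0, 0, 0, 1],
  [-0.0005, -0.016, 0, 0, 0, 0, 1],
  [-0.001, -0.024, 0, 0, 0, 0, 1],
  [-0.001, -0.03, 0, 0, 0, 0, 1],
  [-0.001, -0.0305, 0, 0, 0, 0, 1],
])

```text
time: 7.92
tool_pos: [540.1, -95.9, 160.9]
tcp_rot: [-180.0, -0.0, 4.1]
ft_force: [1.3, -3.1, -1.6]
finger_gap: 21.0
```

jog_arm([
  [0, 0, 0, 0, 0, 0, 1],
  [0, 0, 0, 0, 0, 0, 1],
  [0, 0, 0, 0, 0, 0, 1],
])

```text
time: 8.17
tool_pos: [540.5, -97.1, 160.9]
tcp_rot: [-180.0, -0.1, 4.0]
ft_force: [3.0, -1.5, -2.2]
finger_gap: 21.0
```

```bash
python3 -c "
from h import *
go(540.2,-96.5,160,4)
d=snap('scene','s7.png')
w=snap('wrist','w7.png')
go(540.2,-96.5,160,4)
print(proj(d,[[540.2,-96.5,62],[540.2,-96.5,50]]))
x,y=190,160
cv2.imwrite('pics/s7c.png',cv2.resize(d['pixels'][y:y+110,x:x+130,::-1],None,fx=5.4,fy=5.4,interpolation=cv2.INTER_CUBIC))"
```

```text
t 8.17 tcp [540.5 -97.1 160.9] [-1.7998e+02 -5.0000e-02  3.9900e+00] F [ 3.  -1.5 -2.2] gap 21.0
shift [-0.0002 -0.0006  0.0009] w [-0.0004 -0.001  -0.0002] n 0.026909875416791993
t 8.27 tcp [540.4 -97.2 161. ] [-1.7999e+02 -5.0000e-02  3.9900e+00] F [ 3.2 -0.  -1.8] gap 21.4
shift [-0.0002 -0.0007  0.001 ] w [-0.0003 -0.0008 -0.0002] n 0.028917757116960634
[[250.22500818 233.28547536]
 [250.81140329 237.7462862 ]]
```

View pics/s7c.png

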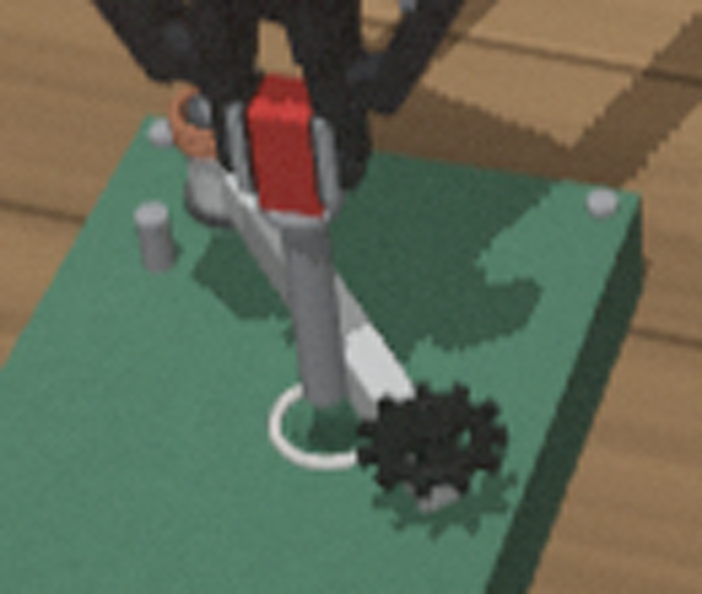

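View pics/w7.png

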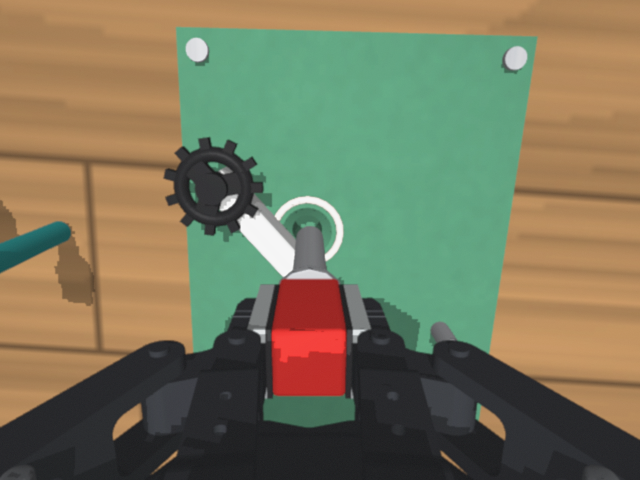

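Seen from both cameras, the tip is over the ring's centre: crop (325,398), against (325,396) projected for exact alignment. I'll lower it slowly.

jog_arm([
  [0, 0, 0.005, 0, 0, 0, 1],
  [0, 0, 0.01, 0, 0, 0, 1],
  [0, 0, 0.015, 0, 0, 0, 1],
  [0, 0, 0.02, 0, 0, 0, 1],
  [0, 0, 0.024, 0, 0, 0, 1],
])

```text
time: 8.68
tool_pos: [540.0, -97.0, 136.1]
tcp_rot: [-180.0, 0.0, 4.0]
ft_force: [2.0, -0.6, 1.3]
finger_gap: 21.3
```

jog_arm([
  [0, 0, 0, 0, 0, 0, 1],
])

```text
time: 8.77
tool_pos: [539.6, -96.8, 135.5]
tcp_rot: [-180.0, 0.1, 4.0]
ft_force: [3.3, -1.6, -4.4]
finger_gap: 20.9
```

The lower end is about 13 mm below the mouth with little force. Continuing.

jog_arm([
  [0, 0, 0.006, 0, 0, 0, 1],
  [0, 0, 0.012, 0, 0, 0, 1],
  [0, 0, 0.018, 0, 0, 0, 1],
  [0, 0, 0.024, 0, 0, 0, 1],
  [0, 0, 0.028, 0, 0, 0, 1],
])

```text
time: 9.18
tool_pos: [539.9, -96.9, 107.9]
tcp_rot: [-180.0, 0.0, 4.0]
ft_force: [3.1, -0.1, 2.1]
finger_gap: 20.8
```

jog_arm([
  [0, 0, 0.001, 0, 0, 0, 1],
  [0, 0, 0.002, 0, 0, 0, 1],
  [0, 0, 0.003, 0, 0, 0, 1],
])

```text
time: 9.43
tool_pos: [540.1, -97.0, 105.9]
tcp_rot: [-180.0, -0.0, 4.0]
ft_force: [3.1, 0.3, 2.3]
finger_gap: 21.2
```

jog_arm([
  [0, 0, 0.001, 0, 0, 0, 1],
  [0, 0, 0.001, 0, 0, 0, 1],
])

```text
time: 9.6
tool_pos: [540.2, -97.1, 104.9]
tcp_rot: [-180.0, -0.0, 4.0]
ft_force: [3.6, 0.9, 0.4]
finger_gap: 20.7
```

jog_arm([
  [0, 0, 0.001, 0, 0, 0, 1],
  [0, 0, 0.002, 0, 0, 0, 1],
  [0, 0, 0.002, 0, 0, 0, 1],
])

```text
time: 9.85
tool_pos: [540.2, -97.1, 102.8]
tcp_rot: [180.0, -0.0, 4.0]
ft_force: [4.7, 0.7, 0.6]
finger_gap: 21.1
```

```bash
python3 -c "
from h import *
d=snap('scene','s8.png')
go(540,-97,160,4)
x,y=190,160
cv2.imwrite('pics/s8c.png',cv2.resize(d['pixels'][y:y+110,x:x+130,::-1],None,fx=5.4,fy=5.4,interpolation=cv2.INTER_CUBIC))"
```

```text
t 9.9 tcp [540.2 -97.1 102.8] [ 1.8e+02 -2.0e-02  4.0e+00] F [3.6 0.3 0.5] gap 21.0
shift [-0.0002 -0.0002 -0.0572] w [ 0.     -0.0004 -0.    ] n 1.371359962798754
```

View pics/s8c.png

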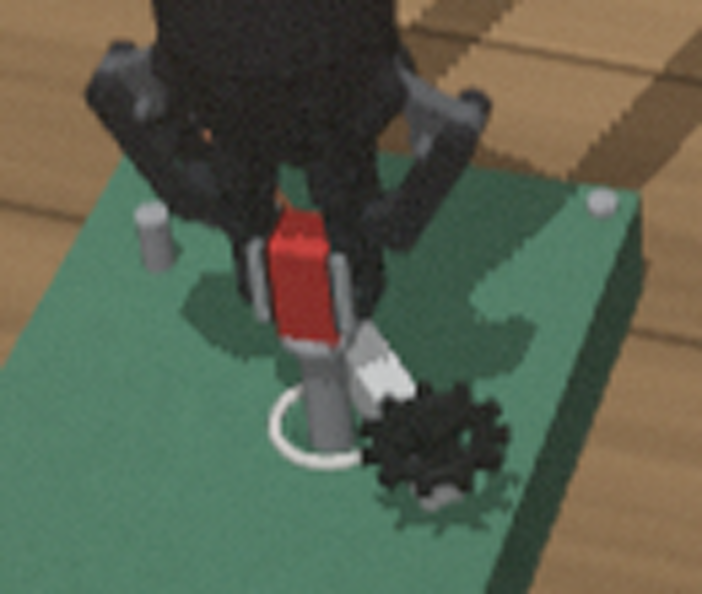

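The shank is deep in the hole and the lower end is within a millimetre of the floor. Releasing.

jog_arm([
  [0, 0, 0, 0, 0, 0, 0.5],
  [0, 0, 0, 0, 0, 0, 0.3],
  [0, 0, 0, 0, 0, 0, 0],
  [0, 0, 0, 0, 0, 0, 0],
  [0, 0, 0, 0, 0, 0, 0],
])

```text
time: 10.32
tool_pos: [539.6, -97.1, 102.4]
tcp_rot: [-180.0, 0.1, 4.0]
ft_force: [0.5, -0.2, 0.3]
finger_gap: 79.8
```

jog_arm([
  [0, 0, 0, 0, 0, 0, 0],
  [0, 0, 0, 0, 0, 0, 0],
  [0, 0, -0.01, 0, 0, 0, 0],
  [0, 0, -0.02, 0, 0, 0, 0],
  [0, 0, -0.04, 0, 0, 0, 0],
])

```text
time: 10.73
tool_pos: [538.9, -96.8, 142.2]
tcp_rot: [-179.9, 0.2, 4.0]
ft_force: [-0.4, 0.4, -0.4]
finger_gap: 85.3
```

jog_arm([
  [0, 0, -0.03, 0, 0, 0, 0],
  [0, 0, -0.06, 0, 0, 0, 0],
  [0, 0, -0.09, 0, 0, 0, 0],
  [0, 0, -0.12, 0, 0, 0, 0],
  [0, 0, -0.12, 0, 0, 0, 0],
])

```text
time: 11.15
tool_pos: [543.2, -98.0, 272.3]
tcp_rot: [179.8, -0.7, 4.0]
ft_force: [1.1, 0.1, 0.2]
finger_gap: 85.3
```

jog_arm([
  [0, 0, 0, 0, 0, 0, 0],
  [0, 0, 0, 0, 0, 0, 0],
  [0, 0, 0, 0, 0, 0, 0],
])

```text
time: 11.4
tool_pos: [539.4, -97.0, 261.8]
tcp_rot: [-180.0, 0.1, 4.0]
ft_force: [-0.2, 0.1, 0.4]
finger_gap: 85.8
```

```bash
python3 -c "
from h import *
d=snap('scene','s9.png');w=snap('wrist','w9.png')
go(540,-97,160,4)
for D in(d,w): print(proj(D,[[540.2,-96.8,z] for z in (50,92,97,139)]).round(1).tolist())
x,y=190,160
cv2.imwrite('pics/s9c.png',cv2.resize(d['pixels'][y:y+110,x:x+130,::-1],None,fx=5.4,fy=5.4,interpolation=cv2.INTER_CUBIC))"
```

```text
t 11.5 tcp [539.3 -96.9 261.4] [-1.7995e+02  1.4000e-01  4.0000e+00] F [0.7 0.3 0.1] gap 85.3
shift [0.0009 0.0002 0.1014] w [-0.0009  0.0025 -0.    ] n 2.4307725074846487
[[250.7, 237.7], [248.6, 221.8], [248.3, 219.8], [246.1, 202.9]]
[[309.4, 201.0], [309.4, 211.3], [309.4, 212.7], [309.4, 226.3]]
```

View pics/s9c.png

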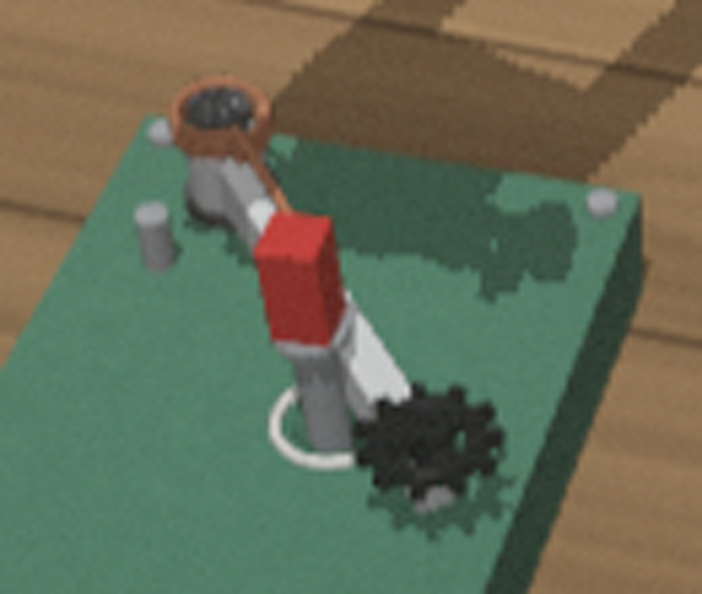

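View pics/w9.png

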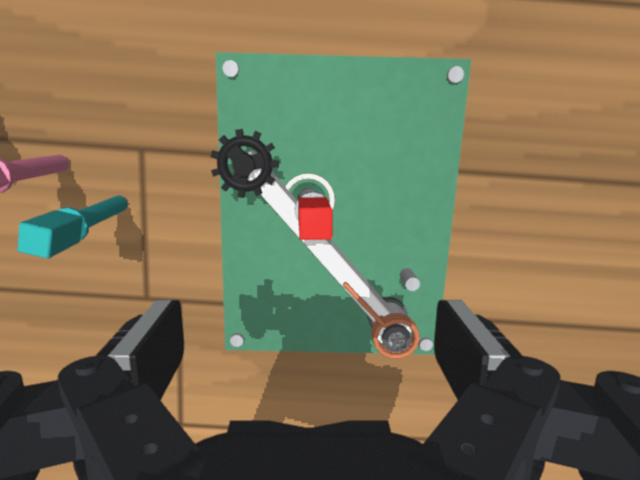

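```bash
python3 -c "
from h import *
w=load('w9')
P=plane(w,[(397,338)],96)[0];W=plane(w,[(244,162)],85)[0];H=plane(w,[(315.5,223)],139)[0];e=W-P
print(P,W,H,np.arctan2(e[1],e[0])-np.radians(2.63),np.linalg.norm(e[:2]))
d=snap('wrist','w10.png');print(np.abs(d['pixels'][100:300,200:470].astype(int)-w['pixels'][100:300,200:470]).mean())
go(540,-97,260,4)
r.hand_in()
"
```

```text
[ 440.93085536 -175.29917389   96.        ] [572.97563486 -45.24187006  85.        ] [ 542.69394629 -100.60332072  139.        ] 0.7319133189166793 185.33948870001961
0.6784444444444444
t 11.55 tcp [539.4 -97.  261.4] [-1.7995e+02  1.3000e-01  4.0000e+00] F [ 0.3 -0.3 -0.5] gap 85.2
shift [0.0006 0.0001 0.0014] w [-0.0008  0.0023 -0.    ] n 0.037528408577378713
the job is handed in; nothing more can be done
```

The red-handled pin is standing in the white-ringed hole and holding the tensioner arm back. I handed the job in at about 11.6 s; it reports no verdict.

**What I did:** I gripped the pin in its rack at 80 N and carried it over the decoy pins. Then I pushed the tensioner arm round with the shank from its clockwise side, lowered the pin into the hole, opened the gripper and lifted clear.

**Last checks:**
- **Arm angle:** about 0.73 rad from the wrist picture, with the arm resting against the pin.
- **Pin depth:** the gripper reading before release put the lower end about 1 mm above the hole's floor. I did not measure the depth again after release.
- **Pin lean:** the handle's top sits about 4–5 mm off the hole's axis, a lean of roughly 2 degrees.
- **Stillness:** two wrist pictures 0.05 s apart were nearly identical.
- **Robot contact:** the gripper is open, about 120 mm above the pin, with the wrist force near zero.

**Disagreements:** the hole estimates from the different cameras differed by up to 3 mm, and I used roughly their mean. The pin went in with under 5 N. One early wrist picture was blurred, and I did not use it for measuring.

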